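# Lock a parts basket on the spin drive and run its paddle switch

## Task

Set the steel lugged basket into the cup on the head of the bench-mounted spin drive and turn it clockwise to its stop so that the bayonet locks. Then flip the lock-off lever on the drive's paddle fully forward towards the head, squeeze the paddle home against the handle and keep it there for two seconds, let it spring out, and flip the lock-off lever back again. Leave the other things on the bench where they are.

Things in the scene. Friction and masses are not known exactly. Their poses are not given: they have to be found in the camera images.
- drive: Fixed unpowered spin drive (nothing spins), yaw within 0.3. Origin on the bench under the grey handle; +y runs along the handle to the aluminium head, -x is the paddle's side (robot's). Base plate 84x300x10 mm. Handle x -16..16, y -140..65, z 32..68 mm; clamps at y -105 and 35 rise to z 74 mm. Space behind the handle (+x) is free above the plate. Head and cup centred at y 105 mm.
- cup: Aluminium bayonet cup on the drive's head. Origin: centre of its floor, 74 mm above the bench; x along the drive's +y, z up. Outside 90 mm, bore 83, rim 14 mm above the floor. Lips leave a 68 mm opening with two notches 46 degrees wide, centred 75 and 255 degrees anticlockwise (from above) of its x axis. Under the lips (10 mm free) a lug turns clockwise about 77 degrees to a stop.
- basket: Loose steel basket, 150 g: body 60 mm diameter, 28 high; two foot lugs along its +x and -x (14 wide, 5 high, 76 mm over both); grip bar on top along x, 46 x 12 mm, z 28..44 mm. Origin: centre of underside. Same when turned half round. Enters with its x axis 75 degrees (13 either way) anticlockwise of the cup's x; sits on the cup's floor; turned clockwise to the stop, the bar lies along the handle.
- dust_bell: Bystander: dust bell with a knob, 80 mm diameter, 60 mm high; no bar and no lugs. Basket and bell may swap places. Leave alone. Origin under its centre. (A desk lamp's shade hangs 0.36 m and higher over the bench around world x 0.62, y 0.24: keep the arm clear of it.)
- loupe: Bystander: black eye loupe, 38 mm diameter, 33 mm high, between robot and drive. Origin under its centre.
- tin: Bystander: flat round tin, 47 mm diameter, 14 mm high. Origin under its centre.
- paddle (a joint): Paddle angle, rad: 0 = sprung out, 0.13 = home against the handle. Vertical hinge near the handle's rear end (drive x -17, y -125 mm). At 65 mm from the hinge it takes about 3 N to start and 6 N at home; springs out when released. While the lock-off lever is back it is blocked (gives 0.04 at most).
- paddle_face (a point): Grip point on the paddle's outer face, 65 mm from its hinge (drive y -60 mm). Black plate 6 mm thick, 132 mm long, z 35..67 mm. When home its outer face is at drive x -23 mm; when out this point is 8 mm farther. Taken here from above, handle and paddle measure 48 mm across when out, 39 mm when home.
- lock_lever (a joint): Angle of the lock-off lever, rad: 0 = back (locks the paddle; tab leans 35 degrees to the handle's rear end), 1.2 = fully forward (leans towards the head; paddle free). It stays where it is left; about 1.5 N near the tip moves it.
- lever_tip (a point): Outer end of the lever's steel tab at half height. The tab is an upright plate, z 45..103 mm, 5 mm thick, reaching 32 mm out from its vertical pin, which stands on the paddle's outer face at drive x -41, y -17 mm when the paddle is out.
- solvent_bottle: Bystander: brown bottle with black cap, 46 mm diameter, 96 mm high, behind the drive. Origin under its centre.
- steel_tweezers: Bystander: steel tweezers, 120 mm long, lying at the left. Origin under the middle.
- marker: Bystander: black and white marker pen, 134 mm long, lying at the left. Origin under the middle.
Mind the look-alikes: they are no part of the job. What is shaped like the basket but red is not meant.

How it is judged:
By the outcome, as a careful person would: the job done as asked, in the order asked, and still so for the second after the job is handed in, with the robot touching nothing.
It also fails if it takes over 72 s, if anything falls off the work surface, if the arm or the gripper's body presses on something with over 40 N, if the wrist force passes 120 N, or if a joint passes its speed limit or range.

## Robot

A 6-joint arm with a two-finger parallel gripper is mounted at the origin on a cart in front of the work surface, level with it; the furniture and walls round the work are solid. World frame = base frame: x ahead of the robot, y to its left, z up, the work surface at z = 0. Lengths are in m, angles in rad, forces in N, time in s.
With the tool pointing down it reaches from about 0.325 to 0.9 m from the base axis. Payload 6.1 kg.
Tool frame: the origin (TCP) lies on the centre line of the jaws, within the pads' length; the fingertips stand ahead of it and the grasp point (between the pads) lies 2 mm behind it (bot.tip_reach is the z of the fingertips in the tool frame, in m); z points along the fingers, y is the direction in which the jaws open and shut (so a half turn about z gives the same grasp; the last joint's range is limited). The gripper opens to 87 mm and grips with 3 to 60 N. Pads are 19 mm wide; open, the fingers measure 117 mm over their backs; the gripper's body (75 mm by 190 mm) begins 51 mm behind the grasp point.
Start: joints at [-1.369, 0.22, 1.526, -0, 1.395, -0.126], TCP at [0.201, -0.592, 0.24] pointing down, gripper open.
Joint ranges: [-2.98, 2.98], [-0.91, 2.08], [0.09, 2.57], [-1.24, 4.39], [0.2, 2.65], [-2.68, 2.68]. Speed limits (rad/s): [2.57, 2.57, 3.01, 3.14, 3.14, 3.14].

## Interface

Orientations are given as a unit quaternion [x, y, z, w].
In Python, from cell import bot gives the robot as it stands.
- The arm moves only by the tool move_arm, never from a script. Its argument "deltas" is a list that holds one entry, the list of rows, each a list of 4 numbers: the shift along the tool's x, y, z in mm, then the turn about the tool's z in degrees. A call has 1 to 20 rows; each row is the pose to reach, as a shift and turn from the pose commanded when the call began, along the tool's axes at that moment; what a row does not reach only later rows make up. A row lasts 1/12 s, in which the tool goes at most 41.7 mm and 7.16 degrees, less where a joint would pass 70% of its speed; a pose out of reach is approached as far as the arm can. A call with a gripper value outside its range is refused whole. "claw" is the closure, from -1 (fully open) to 1 (shut), set as the call begins (left out, the last holds). The fingers move at their own pace and stop on an object; the grip force is fixed at half the most. Time passes only in rows, so rows that repeat a pose let the fingers close. It gives the time, the measured TCP pose, the force and the opening at its end, in the units of the state.
- bot.get_obs(): the state, without advancing time (a new reading comes with each control period).
- bot.grab_frame(name): name is "scene" or "top" or "wrist"; returns a dict with "img" (480x640x3 uint8, red, green, blue), "range_z" (480x640 float32, m along the optical axis (not along the pixel's ray), 0 where there is no reading), "camera_matrix" (3x3 intrinsics, pixels), "k1" (the pictures are not rectified: a ray, as slopes to the right and down, at radius r is drawn at 1 + k1 r^2 times it, then the intrinsics apply), "origin" and "rotation" of the camera in the world. Camera axes: x right, y down, z forward; pixel columns grow to the right and rows downward; lengths in m; the calibration is good to about 2 mm. A picture is of the moment at which its call begins.
- bot.close_job(): hands the job in, once; it reports no verdict.
The state is a dict: "time_s": time; "joint_pos": joint angles; "dq": joint speeds; "tau": joint torques, N m; "position": TCP position; "tcp_rot": TCP orientation; "wrist_force": force on the tool from outside, world axes, zero at the start; "ft_torque": the same for the moment, N m; "finger_gap": opening from 0.0 (shut) to 1.0 (fully open).
Only numpy, scipy, OpenCV 4.12 (cv2) and the standard library are available. Lean on these libraries where they do the work, as an engineer would, in place of code of your own. Each camera call takes 0.05 s, during which the arm holds its last target.

## Working session

There is one attempt and no reset: what is moved stays moved. The work goes in short steps, Python scripts to look and compute and a tool call to move; the robot and the scene stay as the last step left them, time stands still between calls to the robot, and variables do not carry over. Pictures are saved under pics/ and viewed, and the job is handed in when it is done.

Besides the shell and the picture viewer there is one more tool, called after "Emit:" as name(argument=value, ...), one argument or row to a line, values as JSON. move_arm: Moves the arm, as the interface text tells. Its arguments: {"type":"object","properties":{"deltas":{"type":"array","items":{"type":"array","items":{"type":"array","items":{"type":"number"}}}},"claw":{"type":"number"}},"required":["deltas"]}

```bash
ls; mkdir -p pics; python3 - <<'E'
from cell import bot
import cv2,pickle
o=bot.get_obs();print(o);print(bot.tip_reach)
for n in("scene","top","wrist"):
    f=bot.grab_frame(n);cv2.imwrite(f"pics/{n}0.png",f["img"][:,:,::-1]);pickle.dump(f,open(f"pics/{n}0.pkl","wb"))
    print(n,f["camera_matrix"].tolist(),f["k1"],f["origin"],f["rotation"].tolist())
E
```

```text
pics
{'time_s': 0.0, 'joint_pos': array([-1.36908162e+00,  2.21228691e-01,  1.52761961e+00, -8.43121518e-06,
        1.39472109e+00, -1.26099201e-01]), 'dq': array([-1.41155289e-04, -1.07522724e-03,  3.97996531e-04, -9.47781075e-04,
        4.07641100e-05,  6.01140213e-04]), 'tau': array([-5.38709883e-04, -4.94612217e+01, -3.87373495e+01,  6.99600717e-02,
        5.73735719e-02, -1.29165551e-04]), 'position': array([ 0.20110693, -0.59112724,  0.23843116]), 'tcp_rot': array([ 9.86596698e-01,  1.63174687e-01, -4.15057643e-05, -9.87503761e-04]), 'wrist_force': array([0.57713516, 0.0386695 , 0.76027919]), 'ft_torque': array([ 0.01783367, -0.00824394,  0.01056144]), 'finger_gap': 1.0010647272610111}
0.017
scene [[489.5384142991435, 0.0, 323.5853826099675], [0.0, 489.5384142991435, 239.49390185534438], [0.0, 0.0, 1.0]] -0.06940748799361532 [-0.46751336 -0.80840544  1.0743409 ] [0.7889012176574842, -0.44190638462988174, 0.20776946317125192, -0.37307568424572446]
top [[540.9276201808525, 0.0, 324.69086477167326], [0.0, 540.9276201808525, 239.5485672197137], [0.0, 0.0, 1.0]] 0.006948607243544775 [ 0.46874174 -0.17748368  1.60538731] [-0.7002247396976036, 0.7133171755112202, -0.022027448164595325, 0.019460538622416458]
wrist [[411.3585287066573, 0.0, 324.20861857348535], [0.0, 411.3585287066573, 240.35713665048493], [0.0, 0.0, 1.0]] -0.07902243570761476 [ 0.26515136 -0.56958172  0.3850183 ] [0.8063957004425698, -0.5782616537666698, -0.072565016171601, 0.10036808516051562]
```

View pics/scene0.png

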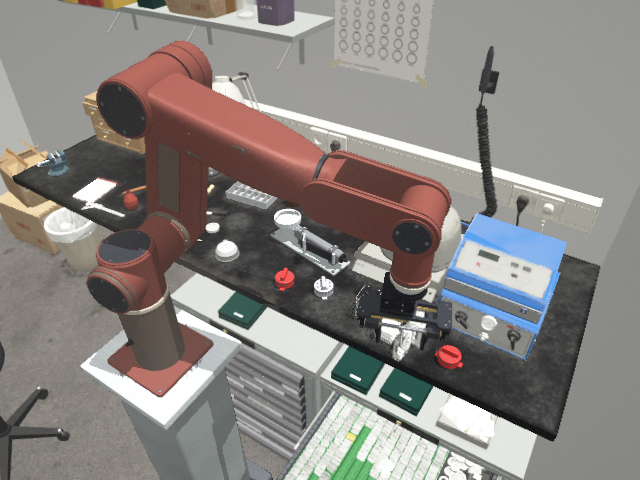

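View pics/top0.png

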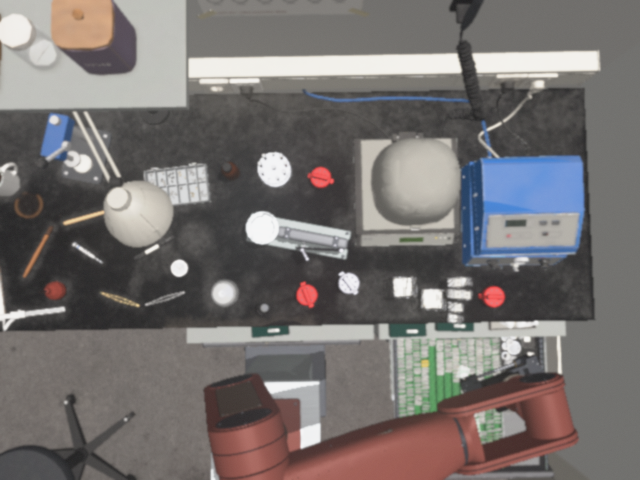

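```bash
cat > h.py <<'E'
import numpy as np,cv2,pickle
from scipy.spatial.transform import Rotation as R
def rot(f):
    r=np.array(f["rotation"]); return R.from_quat(r).as_matrix() if r.size==4 else r
def ray(f,uv):
    K=f["camera_matrix"];uv=np.atleast_2d(np.array(uv,float))
    d=(uv-[K[0][2],K[1][2]])/[K[0][0],K[1][1]]
    s=d.copy()
    for _ in range(20): s=d/(1+f["k1"]*(s**2).sum(1,keepdims=True))
    return np.c_[s,np.ones(len(s))]
def onplane(f,uv,z):
    d=ray(f,uv)@rot(f).T;o=np.array(f["origin"]);return o+d*((z-o[2])/d[:,2:3])
def deproj(f,uv):
    uv=np.atleast_2d(uv);z=np.array([f["range_z"][int(round(v)),int(round(u))] for u,v in uv])
    return np.array(f["origin"])+(ray(f,uv)*z[:,None])@rot(f).T
def cloud(f):
    v,u=np.mgrid[0:480,0:640];uv=np.c_[u.ravel(),v.ravel()]
    z=f["range_z"].ravel();p=np.array(f["origin"])+(ray(f,uv)*z[:,None])@rot(f).T
    p[z==0]=np.nan;return p.reshape(480,640,3)
def proj(f,p):
    c=(np.atleast_2d(p)-np.array(f["origin"]))@rot(f);s=c[:,:2]/c[:,2:]
    s=s*(1+f["k1"]*(s**2).sum(1,keepdims=True));K=f["camera_matrix"]
    return s*[K[0][0],K[1][1]]+[K[0][2],K[1][2]]
def snap(n,name,crop=None,k=1):
    from cell import bot
    f=bot.grab_frame(n);pickle.dump(f,open(f"pics/{name}.pkl","wb"))
    show(f,name,crop,k);return f
def show(f,name,crop=None,k=1):
    im=f["img"][:,:,::-1]
    if crop: x0,y0,x1,y1=crop;im=im[y0:y1,x0:x1]
    cv2.imwrite(f"pics/{name}.png",cv2.resize(im,None,fx=k,fy=k,interpolation=cv2.INTER_CUBIC))
E
python3 - <<'E'
from h import *
f=pickle.load(open("pics/top0.pkl","rb"))
show(f,"topc",(200,190,400,320),4)
P=cloud(f)
for uv in [(348,283),(262,228),(224,292),(264,308),(320,240),(340,242),(340,256),(282,170),(300,260)]:print(uv,deproj(f,uv).round(3))
E
```

```text
(348, 283) [[ 0.434 -0.249  0.048]]
(262, 228) [[ 0.595 -0.006  0.068]]
(224, 292) [[0.415 0.107 0.047]]
(264, 308) [[ 0.364 -0.002  0.006]]
(320, 240) [[ 0.558 -0.171  0.07 ]]
(340, 242) [[ 0.551 -0.227  0.069]]
(340, 256) [[ 0.513 -0.228  0.01 ]]
(282, 170) [[ 0.753 -0.068  0.109]]
(300, 260) [[ 0.504 -0.11  -0.003]]
```

View pics/topc.png

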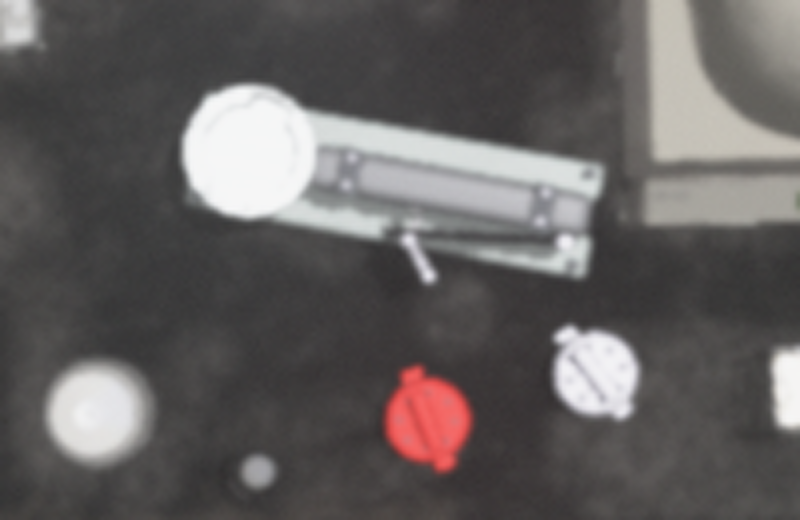

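View pics/wrist0.png

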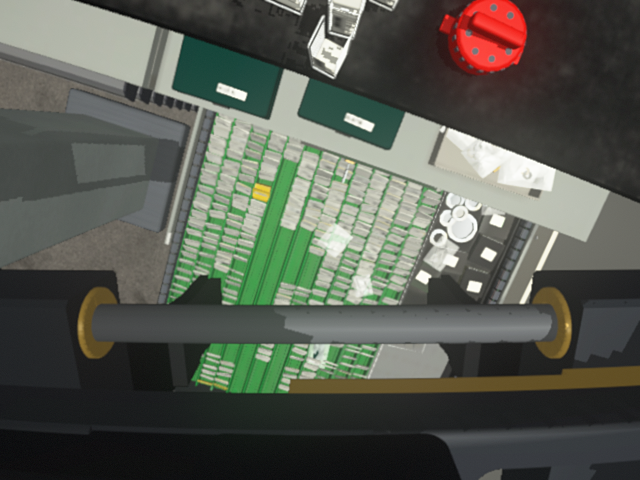

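```bash
python3 - <<'E'
from h import *
f=pickle.load(open("pics/top0.pkl","rb"))
c=lambda x,y:(200+x/4,190+y/4)
def pr(n,l,z):
    p=onplane(f,[c(*q) for q in l],z); print(n,p.round(4).tolist(),np.degrees(np.arctan2(*(p[1]-p[0])[[1,0]])).round(1) if len(p)>1 else '')
pr('bar',[(572,350),(614,397)],.044)
pr('lugs',[(563,331),(627,414)],.005)
pr('body',[(596,374)],.028)
pr('cuprim',[(250,151)],.088)
pr('handle axis',[(590,216),(325,167)],.068)
pr('plate far edge',[(600,165),(318,112)],.010)
pr('plate near edge',[(583,275),(265,222)],.010)
pr('clamps',[(545,205),(349,170)],.074)
pr('lever pin/tip',[(408,240),(430,280)],.103)
pr('hinge',[(567,242)],.067)
P=cloud(f)
m=(P[...,2]>.08)&(P[...,2]<.1)
# cup cloud
q=P[210:250,235:290].reshape(-1,3);q=q[(q[:,2]>.066)&(q[:,2]<.095)];print(len(q),q.mean(0),q.min(0),q.max(0))
E
```

```text
bar [[0.45, -0.2347, 0.044], [0.4157, -0.2642, 0.044]] -139.3
lugs [[0.4636, -0.2298, 0.005], [0.4017, -0.2757, 0.005]] -143.4
body [[0.4321, -0.2524, 0.028]] 
cuprim [[0.5943, -0.0096, 0.088]] 
handle axis [[0.5451, -0.2486, 0.068], [0.5835, -0.0606, 0.068]] 78.5
plate far edge [[0.5856, -0.2594, 0.01], [0.6288, -0.0516, 0.01]] 78.3
plate near edge [[0.5046, -0.2452, 0.01], [0.548, -0.0114, 0.01]] 79.5
clamps [[0.5532, -0.2166, 0.074], [0.5806, -0.078, 0.074]] 78.8
lever pin/tip [[0.529, -0.1202, 0.103], [0.501, -0.135, 0.103]] -152.2
hinge [[0.527, -0.2319, 0.067]] 
911 [ 0.59472548 -0.01375914  0.07776343] [ 0.55108942 -0.08322925  0.06604854] [0.63909202 0.03766649 0.0948759 ]
```

```bash
cat >> h.py <<'E'
def tool_delta(target,yang_target=None,obs=None):
    "world target xyz(m), tool-y angle deg -> row (mm,deg), assumes tool down"
    from cell import bot
    o=obs or bot.get_obs();M=R.from_quat(o["tcp_rot"]).as_matrix()
    d=M.T@(np.array(target)-o["position"])*1e3
    ya=np.degrees(np.arctan2(M[1,1],M[0,1]));t=0 if yang_target is None else ya-yang_target
    return d.round(1).tolist(),round(t,1),'yang',round(ya,2),'tilt',M[:,2].round(4).tolist()
E
python3 - <<'E'
from h import *
f=pickle.load(open("pics/wrist0.pkl","rb"))
from cell import bot
o=bot.get_obs();M=R.from_quat(o["tcp_rot"]).as_matrix()
Rc=M.T@rot(f);print(Rc.round(3),(M.T@(f["origin"]-o["position"])).round(4))
# target: basket appears at image (324,200)
c=np.array([.4321,-.2524,.03])
a=np.radians(-50);Mt=np.array([[np.cos(a+np.pi/2),np.cos(a),0],[np.sin(a+np.pi/2),np.sin(a),0],[0,0,-1.]])
oc=M.T@(f["origin"]-o["position"])
d=ray(f,(324,180))[0]@Rc.T
h=.22
# camera pos = T+Mt@oc ; point = cam + s*Mt d
s=(c[2]-(h+(Mt@oc)[2]))/(Mt@d)[2]
T=c-Mt@oc-s*(Mt@d);print(T)
print(tool_delta(T,-50))
E
```

```text
[[-0.001 -0.969 -0.246]
 [ 1.    -0.001  0.   ]
 [-0.001 -0.246  0.969]] [ 6.760e-02 -1.000e-04 -1.463e-01]
[ 0.40694239 -0.27371843  0.22      ]
([297.1, -234.3, 19.1], np.float64(-21.2), 'yang', np.float64(-71.22), 'tilt', [-0.0003, 0.0015, -1.0])
```

Emit:
move_arm(
  deltas=[
    [[25,-20,2,-2],[50,-39,3,-4],[75,-59,5,-6],[100,-79,7,-8],[125,-99,8,-10],[150,-118,10,-12],[175,-138,12,-14],[200,-158,13,-16],[225,-177,15,-18],[250,-197,16,-20],[275,-217,18,-21],[297,-234,19,-21],[297,-234,19,-21],[297,-234,19,-21]],
  ],
  claw=-1,
)

```text
time_s: 1.32
position: [0.4075, -0.2733, 0.2203]
tcp_rot: [0.94, 0.342, -0.0, -0.0]
wrist_force: [0.8, 0.1, -0.1]
finger_gap: 1.0
```

```bash
python3 - <<'E'
from h import *
snap("wrist","w1")
E
```

```text
(no output)
```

View pics/w1.png

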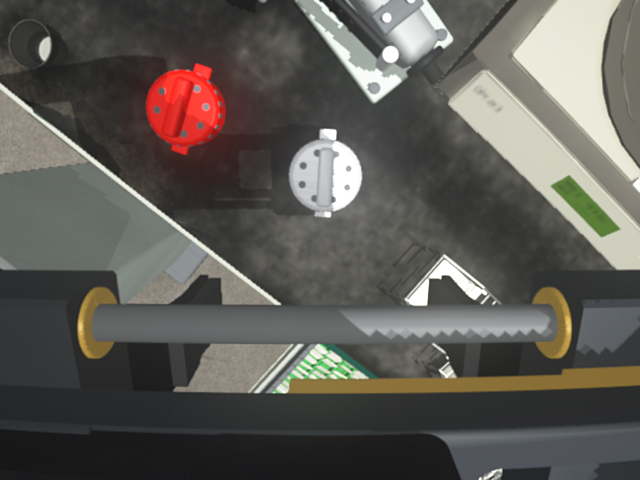

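```bash
python3 - <<'E'
from h import *
f=pickle.load(open("pics/w1.pkl","rb"));show(f,"w1c",(270,110,380,230),5)
P=cloud(f);q=P[110:230,270:380].reshape(-1,3)
for lo,hi in((.038,.05),(.02,.034)):
    s=q[(q[:,2]>lo)&(q[:,2]<hi)];
    (c,wh,a)=cv2.minAreaRect(s[:,:2].astype(np.float32)*1000);print(len(s),s.mean(0).round(4),c,wh,a)
    u,sv,vt=np.linalg.svd((s-s.mean(0))[:,:2],full_matrices=False);print(np.degrees(np.arctan2(vt[0,1],vt[0,0])))
s=q[(q[:,2]>.026)&(q[:,2]<.032)];print(cv2.minEnclosingCircle(s[:,:2].astype(np.float32)*1000))
print(np.nanmedian(P[180:220,420:450],axis=(0,1)))
E
```

```text
887 [ 0.4363 -0.2504  0.0448] (435.92669677734375, -250.74327087402344) (46.01089859008789, 12.010091781616211) 36.283058166503906
-143.72646321173792
3337 [ 0.4366 -0.2501  0.029 ] (435.85601806640625, -250.6761016845703) (60.189334869384766, 59.78120803833008) 53.01531982421875
-53.58900867043355
((435.8213806152344, -250.64117431640625), 30.551469802856445)
[ 0.48099695 -0.34166592  0.00134041]
```

View pics/w1c.png

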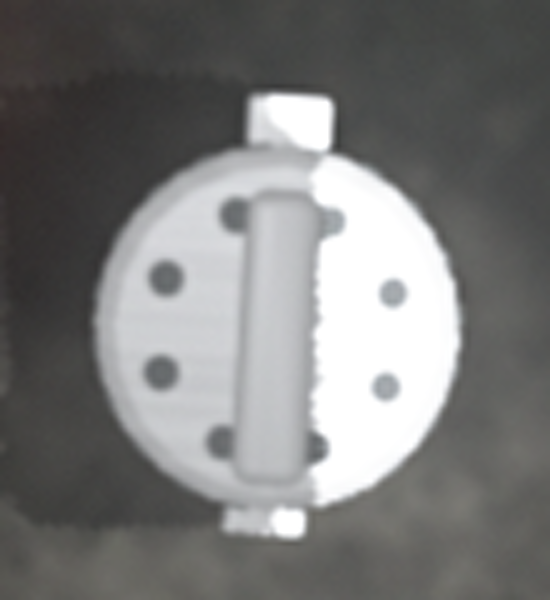

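```bash
python3 - <<'E'
from h import *
print(tool_delta((.4358,-.2507,.048),-53.7))
E
```

```text
([37.2, 0.3, 172.4], np.float64(3.6), 'yang', np.float64(-50.13), 'tilt', [-0.0005, -0.0002, -1.0])
```

Emit:
move_arm(
  deltas=[
    [[10,0,20,2],[20,0,50,3.6],[30,0,80,3.6],[37,0.3,110,3.6],[37,0.3,135,3.6],[37,0.3,155,3.6],[37,0.3,166,3.6],[37,0.3,172,3.6],[37,0.3,172,3.6],[37,0.3,172,3.6]],
  ],
)

```text
time_s: 2.2
position: [0.436, -0.2521, 0.0493]
tcp_rot: [0.951, 0.31, 0.0, 0.0]
wrist_force: [0.4, -1.6, 0.7]
finger_gap: 0.999
```

Emit:
move_arm(
  deltas=[
    [[0,0,0,0],[0,0,0,0],[0,0,0,0],[0,0,0,0],[0,0,0,0],[0,0,0,0],[0,0,0,0],[0,0,0,0],[0,0,0,0]],
  ],
  claw=1,
)

```text
time_s: 2.95
position: [0.4357, -0.2511, 0.0485]
tcp_rot: [0.951, 0.311, -0.0, -0.0]
wrist_force: [-0.1, -0.0, 0.1]
finger_gap: 0.405
```

Emit:
move_arm(
  deltas=[
    [[0,0,0,0],[0,0,0,0],[0,0,0,0],[0,0,0,0],[0,0,0,0],[0,0,0,0],[0,0,-5,0],[0,0,-15,0],[0,0,-30,0],[0,0,-45,0],[0,0,-60,0],[0,0,-75,0],[0,0,-90,0],[0,0,-105,0],[0,0,-120,0],[0,0,-135,0],[0,0,-150,0],[0,0,-162,0],[0,0,-162,0]],
  ],
)

```text
time_s: 4.53
position: [0.4371, -0.2522, 0.2142]
tcp_rot: [0.951, 0.311, 0.002, 0.002]
wrist_force: [0.6, -0.1, -1.0]
finger_gap: 0.133
```

```bash
python3 - <<'E'
from h import *
from cell import bot
o=bot.get_obs();print(o["joint_pos"],o["finger_gap"]*87,o["wrist_force"])
# view pose: TCP such that cup seen by wrist cam; tool y at 65
f=pickle.load(open("pics/wrist0.pkl","rb"))
oc=np.array([.0676,0,-.1463]);Rc=np.array([[0,-.969,-.246],[1,0,0],[0,-.246,.969]])
c=np.array([.597,-.009,.088])
for ya in(64,-11,-26):
    a=np.radians(ya);Mt=np.array([[np.cos(a+np.pi/2),np.cos(a),0],[np.sin(a+np.pi/2),np.sin(a),0],[0,0,-1.]])
    d=ray(f,(324,120))[0]@Rc.T
    h=.22;s=(c[2]-(h+(Mt@oc)[2]))/(Mt@d)[2]
    T=c-Mt@oc-s*(Mt@d);print(ya,T,tool_delta(T,ya))
E
```

```text
[-6.79749756e-01 -5.48489216e-02  1.86774409e+00 -2.22233866e-05
  1.32290716e+00  2.59510127e-01] 11.611016863507734 [ 0.64208651 -0.07555814 -0.97766645]
64 [ 0.66729851 -0.04313505  0.22      ] ([309.3, -32.8, -5.5], np.float64(-117.8), 'yang', np.float64(-53.82), 'tilt', [0.0045, -0.0037, -1.0])
-11 [ 0.58222266 -0.08573795  0.22      ] ([215.4, -48.7, -5.7], np.float64(-42.8), 'yang', np.float64(-53.82), 'tilt', [0.0045, -0.0037, -1.0])
-26 [ 0.56286495 -0.07929851  0.22      ] ([203.6, -65.3, -5.8], np.float64(-27.8), 'yang', np.float64(-53.82), 'tilt', [0.0045, -0.0037, -1.0])
```

Emit:
move_arm(
  deltas=[
    [[20,-5,-1,-5],[43,-10,-1,-9],[66,-15,-2,-13],[90,-20,-2,-17],[114,-25,-3,-22],[138,-31,-3,-26],[162,-37,-4,-31],[184,-42,-5,-36],[202,-46,-6,-40],[215,-49,-6,-43],[215,-49,-6,-43],[215,-49,-6,-43]],
  ],
)

```text
time_s: 5.53
position: [0.58, -0.0841, 0.2156]
tcp_rot: [0.771, 0.637, -0.001, -0.001]
wrist_force: [-1.1, -0.9, -2.7]
finger_gap: 0.132
```

```bash
python3 - <<'E'
from h import *
snap("wrist","w2")
E
```

```text
(no output)
```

View pics/w2.png

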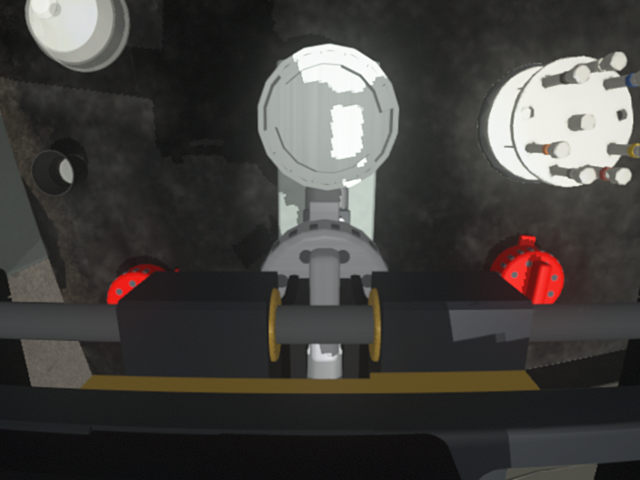

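```bash
python3 - <<'E'
from h import *
f=pickle.load(open("pics/w2.pkl","rb"));show(f,"w2c",(240,30,420,210),4)
P=cloud(f)
q=P[30:230,240:420].reshape(-1,3)
hist=np.histogram(q[:,2],bins=np.arange(0,.11,.004));print(list(zip(hist[0],hist[1].round(3))))
s=q[(q[:,2]>.083)&(q[:,2]<.095)];print(len(s),s.mean(0),cv2.minEnclosingCircle(s[:,:2].astype(np.float32)*1000),np.median(s[:,2]))
# handle top points
s=P[185:230,270:380].reshape(-1,3);
for lo,hi in((.005,.018),(.03,.08)):
  t=s[(s[:,2]>lo)&(s[:,2]<hi)];print(lo,len(t),t.mean(0),t.min(0),t.max(0))
# rim-plane notch map
c=np.array(cv2.minEnclosingCircle(q[(q[:,2]>.083)&(q[:,2]<.095)][:,:2].astype(np.float32)*1000)[0])/1000
d=q[:,:2]-c;r=np.hypot(*d.T);a=np.degrees(np.arctan2(d[:,1],d[:,0]))%360
for k in range(0,360,10):
  t=q[(abs(a-k)<5)&(r>.0355)&(r<.0400)];print(k,len(t),np.nanmedian(t[:,2]).round(4) if len(t) else None,end='; ')
E
```

```text
[(np.int64(14468), np.float64(0.0)), (np.int64(13), np.float64(0.004)), (np.int64(2130), np.float64(0.008)), (np.int64(461), np.float64(0.012)), (np.int64(0), np.float64(0.016)), (np.int64(0), np.float64(0.02)), (np.int64(0), np.float64(0.024)), (np.int64(0), np.float64(0.028)), (np.int64(0), np.float64(0.032)), (np.int64(0), np.float64(0.036)), (np.int64(0), np.float64(0.04)), (np.int64(0), np.float64(0.044)), (np.int64(0), np.float64(0.048)), (np.int64(0), np.float64(0.052)), (np.int64(3), np.float64(0.056)), (np.int64(73), np.float64(0.06)), (np.int64(223), np.float64(0.064)), (np.int64(499), np.float64(0.068)), (np.int64(8060), np.float64(0.072)), (np.int64(1801), np.float64(0.076)), (np.int64(206), np.float64(0.08)), (np.int64(492), np.float64(0.084)), (np.int64(5508), np.float64(0.088)), (np.int64(1), np.float64(0.092)), (np.int64(0), np.float64(0.096)), (np.int64(0), np.float64(0.1)), (np.int64(0), np.float64(0.104))]
6050 [ 0.5981363  -0.00563356  0.08907295] ((597.4132690429688, -7.5648627281188965), 45.72441482543945) 0.0892163541548304
0.005 2223 [ 0.58364891 -0.07573713  0.0112654 ] [ 0.5391723  -0.10395494  0.00646656] [ 0.62798362 -0.05067014  0.01391985]
0.03 871 [ 0.58746253 -0.06318417  0.06859127] [ 0.5665442  -0.08160906  0.0592376 ] [ 0.60320174 -0.05045168  0.07559506]
0 37 0.0892; 10 77 0.0895; 20 72 0.0896; 30 79 0.0894; 40 75 0.0893; 50 80 0.0893; 60 83 0.0893; 70 76 0.0892; 80 83 0.0894; 90 83 0.0893; 100 82 0.0895; 110 83 0.0892; 120 77 0.0892; 130 81 0.0761; 140 72 0.0753; 150 68 0.0754; 160 68 0.0752; 170 64 0.0751; 180 61 0.0891; 190 71 0.0891; 200 70 0.0893; 210 71 0.0894; 220 71 0.0891; 230 68 0.0893; 240 69 0.0892; 250 69 0.0895; 260 68 0.0891; 270 66 0.0893; 280 68 0.0893; 290 70 0.0894; 300 68 0.0892; 310 57 0.0762; 320 65 0.0753; 330 67 0.0756; 340 68 0.0754; 350 66 0.0754;
```

View pics/w2c.png

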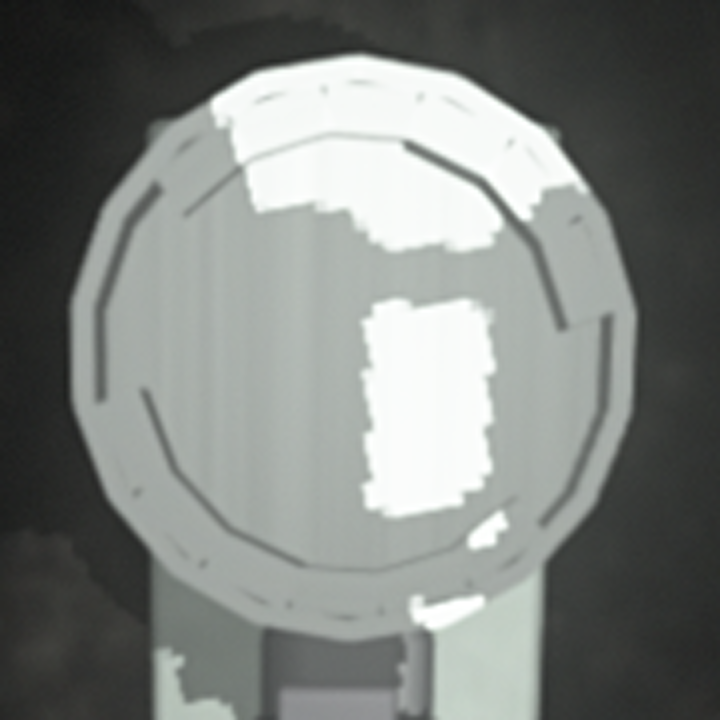

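```bash
python3 - <<'E'
from h import *
from scipy.optimize import least_squares
f=pickle.load(open("pics/w2.pkl","rb"));P=cloud(f)
m=((P[...,2]>.083)&(P[...,2]<.095)).astype(np.uint8);m[:30]=0;m[230:]=0;m[:,:240]=0;m[:,420:]=0
cs=cv2.findContours(m,cv2.RETR_EXTERNAL,cv2.CHAIN_APPROX_NONE)[0];h=cv2.convexHull(np.vstack([c for c in cs if len(c)>50]))[:,0]
p=onplane(f,h,.0885)[:,:2]
r=least_squares(lambda x:np.hypot(*(p-x[:2]).T)-x[2],[.597,-.007,.045],loss='soft_l1',f_scale=.001).x;print(r)
q=P[30:230,240:420].reshape(-1,3);d=q[:,:2]-r[:2];rr=np.hypot(*d.T);a=np.degrees(np.arctan2(d[:,1],d[:,0]))%360
low=(rr>.0355)&(rr<.040)&(q[:,2]<.082)
for lo,hi in((100,220),(280,359)):
  t=a[low&(a>lo)&(a<hi)];print(np.percentile(t,[1,99]),t.mean())
from cell import bot
o=bot.get_obs();print(o["position"],o["joint_pos"])
for z in(.19,):print(tool_delta((*r[:2],z),63))
# in-hand bar angle check from image
s=P[250:290,310:340].reshape(-1,3);print(np.nanmean(s,0))
E
```

```text
[ 0.59741804 -0.00762611  0.04551528]
[105.39642644 176.29806973] 150.98519301243232
[310.27406256 357.36459129] 333.7865537552247
[ 0.57967501 -0.08468341  0.21572415] [-2.79345823e-01  1.46480540e-01  1.65627875e+00 -5.32264030e-04
  1.34038970e+00 -8.96212198e-02]
([79.0, 2.9, 25.7], np.float64(-73.9), 'yang', np.float64(-10.86), 'tilt', [-0.0016, -0.0001, -1.0])
[ 0.58384859 -0.06731009  0.21079215]
```

Emit:
move_arm(
  deltas=[
    [[12,0,4,-6],[24,1,8,-13],[36,1,12,-20],[48,2,16,-27],[60,2,20,-34],[72,3,24,-41],[79,3,26,-48],[79,3,26,-55],[79,3,26,-62],[79,3,26,-69],[79,3,26,-73],[79,3,26,-74],[79,3,26,-74],[79,3,26,-74]],
  ],
)

```text
time_s: 6.75
position: [0.5978, -0.0082, 0.1905]
tcp_rot: [0.234, 0.972, -0.0, -0.0]
wrist_force: [0.3, -0.5, -2.1]
finger_gap: 0.136
```

```bash
python3 - <<'E'
from h import *
print(tool_delta((.5974,-.0076,.123),63))
from cell import bot;print(bot.get_obs()["joint_pos"])
E
```

```text
([0.6, 0.4, 67.5], np.float64(-0.0), 'yang', np.float64(62.99), 'tilt', [-0.0002, -0.0, -1.0])
[-1.45568761e-01  1.94848336e-01  1.65022471e+00 -7.17831235e-05
  1.29670006e+00 -1.24484911e+00]
```

Emit:
move_arm(
  deltas=[
    [[0,0,10,0],[0.5,0.4,25,0],[0.5,0.4,40,0],[0.5,0.4,45,0],[0.5,0.4,49,0],[0.5,0.4,53,0],[0.5,0.4,57,0],[0.5,0.4,60,0],[0.5,0.4,60,0],[0.5,0.4,60,0]],
  ],
)

```text
time_s: 7.58
position: [0.598, -0.007, 0.1308]
tcp_rot: [0.232, 0.973, 0.0, 0.0]
wrist_force: [0.6, 1.0, -1.4]
finger_gap: 0.134
```

```bash
python3 - <<'E'
from h import *
snap("wrist","w3",(160,100,480,360),2.5)
snap("scene","s3",(230,180,390,300),4)
print(tool_delta((.5974,-.0076,.123),63))
E
```

```text
([0.4, -0.8, 8.0], np.float64(0.2), 'yang', np.float64(63.18), 'tilt', [0.0008, -0.0001, -1.0])
```

View pics/w3.png

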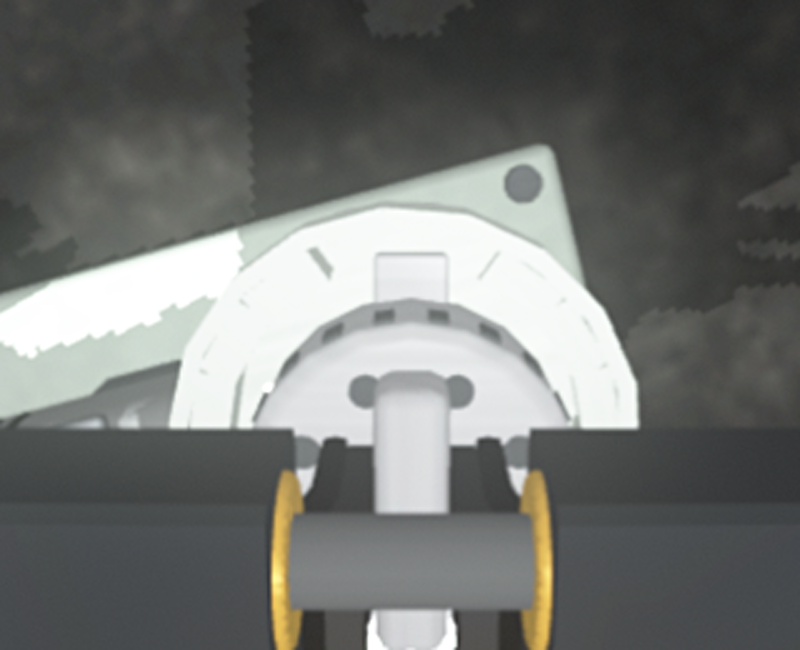

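View pics/s3.png

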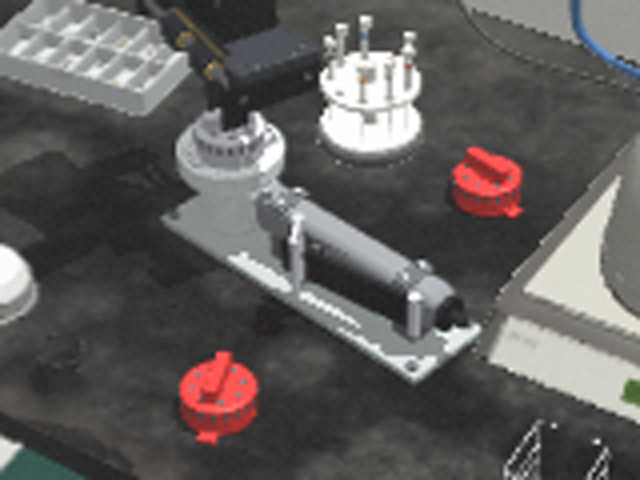

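Emit:
move_arm(
  deltas=[
    [[0,0,2,0],[0,0,4,0],[0,0,6,0],[0,0,7,0],[0,0,8,0],[0,0,8.5,0],[0,0,8.5,0],[0,0,8.5,0]],
  ],
)

```text
time_s: 8.35
position: [0.5976, -0.007, 0.1225]
tcp_rot: [0.232, 0.973, -0.0, -0.0]
wrist_force: [-3.9, 0.7, 5.0]
finger_gap: 0.136
```

Emit:
move_arm(
  deltas=[
    [[0,0,-0.5,3],[0,0,-0.5,8],[0,0,-0.5,13],[0,0,-0.5,18],[0,0,-0.5,23],[0,0,-0.5,28],[0,0,-0.5,33],[0,0,-0.5,38],[0,0,-0.5,43],[0,0,-0.5,48],[0,0,-0.5,53],[0,0,-0.5,58],[0,0,-0.5,62],[0,0,-0.5,66],[0,0,-0.5,69],[0,0,-0.5,71],[0,0,-0.5,71],[0,0,-0.5,71]],
  ],
)

```text
time_s: 9.85
position: [0.5981, -0.007, 0.1224]
tcp_rot: [0.753, 0.658, 0.0, 0.0]
wrist_force: [-0.3, -0.6, -0.9]
finger_gap: 0.133
```

```bash
python3 - <<'E'
from h import *
from cell import bot;o=bot.get_obs();print(o["ft_torque"],o["wrist_force"]);print(tool_delta((.5974,-.0076,.122),-14.3))
E
```

```text
[-0.05715714 -0.15045263 -0.03008426] [-0.33368507 -0.58443975 -0.93330544]
([-0.7, -0.6, 0.4], np.float64(6.5), 'yang', np.float64(-7.75), 'tilt', [0.0007, -0.0, -1.0])
```

Emit:
move_arm(
  deltas=[
    [[0,0,0,1.5],[0,0,0,3],[0,0,0,4],[0,0,0,5],[0,0,0,5],[0,0,0,5]],
  ],
)

```text
time_s: 10.35
position: [0.5976, -0.0068, 0.1225]
tcp_rot: [0.781, 0.624, -0.0, -0.0]
wrist_force: [-2.1, 1.4, 0.2]
finger_gap: 0.131
```

```bash
python3 - <<'E'
from h import *
from cell import bot;o=bot.get_obs();print(o["ft_torque"],o["wrist_force"]);print(tool_delta((.5974,-.0076,.122),-14.3))
E
```

```text
[0.29159888 0.11872118 0.07427654] [-2.10084381  1.41549642  0.22765513]
([-0.8, -0.0, 0.5], np.float64(1.5), 'yang', np.float64(-12.77), 'tilt', [-0.0005, 0.0003, -1.0])
```

Emit:
move_arm(
  deltas=[
    [[0,0,0,1],[0,0,0,2],[0,0,0,3],[0,0,0,4],[0,0,0,4],[0,0,0,4]],
  ],
)

```text
time_s: 10.85
position: [0.5974, -0.0066, 0.1225]
tcp_rot: [0.803, 0.596, -0.0, -0.0]
wrist_force: [-3.3, 3.8, 3.6]
finger_gap: 0.133
```

```bash
python3 - <<'E'
from h import *
from cell import bot;o=bot.get_obs();print(o["ft_torque"],o["wrist_force"]);print(tool_delta((.5974,-.0076,.122),-14.3))
E
```

```text
[0.54979086 0.66259431 0.67467824] [-3.32957801  3.79530948  3.61165326]
([-0.9, 0.2, 0.5], np.float64(-2.5), 'yang', np.float64(-16.82), 'tilt', [-0.0009, 0.0004, -1.0])
```

Emit:
move_arm(
  deltas=[
    [[0,0,0,1],[0,0,0,2],[0,0,0,3],[0,0,0,3],[0,0,0,3]],
  ],
)

```text
time_s: 11.27
position: [0.5974, -0.0067, 0.1226]
tcp_rot: [0.818, 0.575, -0.0, -0.0]
wrist_force: [-3.1, 3.1, 2.9]
finger_gap: 0.142
```

```bash
python3 - <<'E'
from h import *
from cell import bot;o=bot.get_obs();print(o["ft_torque"],o["wrist_force"]);print(tool_delta((.5974,-.0076,.122),-14.3))
f=snap("scene","s4",(230,180,390,300),4)
E
```

```text
[0.55777454 0.66773525 0.85011022] [-3.07854674  3.10335     2.90860394]
([-0.8, 0.2, 0.6], np.float64(-5.5), 'yang', np.float64(-19.81), 'tilt', [-0.0009, 0.0001, -1.0])
```

View pics/s4.png

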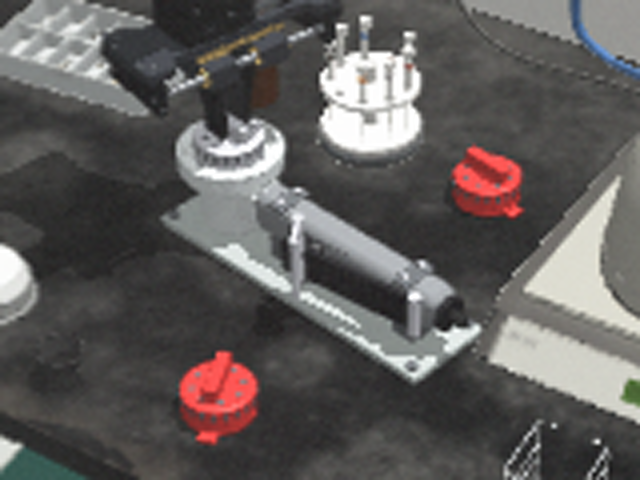

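Emit:
move_arm(
  deltas=[
    [[0,0,0,0],[0,0,0,0],[0,0,0,0],[0,0,0,0],[0,0,0,0],[0,0,0,0],[0,0,0,0],[0,0,-10,0],[0,0,-30,0],[0,0,-55,0],[-20,0,-80,-6],[-50,0,-105,-6],[-70,0,-105,-6],[-70,0,-105,-6],[-70,0,-105,-6]],
  ],
  claw=-1,
)

```text
time_s: 12.57
position: [0.5742, -0.0737, 0.2287]
tcp_rot: [0.788, 0.616, 0.001, 0.001]
wrist_force: [0.5, 0.2, 1.1]
finger_gap: 0.999
```

```bash
python3 - <<'E'
from h import *
snap("wrist","w5")
E
```

```text
(no output)
```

View pics/w5.png

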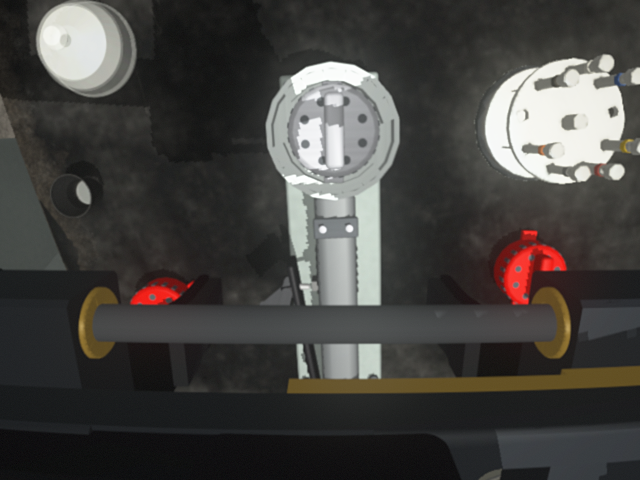

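```bash
python3 - <<'E'
from h import *
f=pickle.load(open("pics/w5.pkl","rb"));P=cloud(f)
q=P[60:200,260:410].reshape(-1,3);s=q[(q[:,2]>.113)&(q[:,2]<.125)]
print(s.mean(0),cv2.minAreaRect(s[:,:2].astype(np.float32)*1000))
s=P[235:285,320:354].reshape(-1,3);s=s[s[:,2]>.066]
print(np.nanmean(s,0))
g=P[195:285,310:365].reshape(-1,3);g=g[(g[:,2]>.05)]
c=np.array([.5974,-.0076])
for lo in np.arange(-.125,-.05,.01):
  t=g[(g[:,1]>lo)&(g[:,1]<lo+.01)]
  if len(t)>20: print(lo.round(3),t[:,0].min().round(4),t[:,0].max().round(4),t[t[:,2]>t[:,2].max()-.004][:,:2].mean(0).round(4),t[:,2].max())
E
```

```text
[ 0.598087   -0.00639303  0.11877812] ((598.0966186523438, -6.710546493530273), (45.60763931274414, 12.121224403381348), 77.3329086303711)
[ 0.57816768 -0.10129309  0.06905006]
-0.125 0.5534 0.5916 [ 0.5762 -0.1185] 0.0719767294273938
-0.115 0.559 0.594 [ 0.5767 -0.11  ] 0.07130263553946292
-0.105 0.5614 0.5959 [ 0.5788 -0.1   ] 0.07149537867131855
-0.095 0.5634 0.5986 [ 0.5818 -0.0896] 0.0729970693872079
-0.085 0.5657 0.601 [ 0.5853 -0.0788] 0.07621203728978776
-0.075 0.5669 0.6017 [ 0.5812 -0.0718] 0.07574105403491604
-0.065 0.57 0.6033 [ 0.5864 -0.0602] 0.07149240427683584
-0.055 0.5718 0.6038 [ 0.5873 -0.0498] 0.09122228469545823
```

```bash
cat >> h.py <<'E'
O=np.array([.5768,-.1100]);TH=np.radians(-11.3)
def D(x,y):
    return O+np.array([np.cos(TH)*x-np.sin(TH)*y,np.sin(TH)*x+np.cos(TH)*y])/1000
def inD(p):
    d=(np.asarray(p)[...,:2]-O)*1000;c,s=np.cos(TH),np.sin(TH)
    return np.stack([c*d[...,0]+s*d[...,1],-s*d[...,0]+c*d[...,1]],-1)
E
python3 - <<'E'
from h import *
p=D(-75,-70);print(p);print(tool_delta((*p,.15),-11.3))
E
```

```text
[ 0.48953767 -0.16394707]
([-108.8, -60.1, 77.7], np.float64(-2.6), 'yang', np.float64(-13.88), 'tilt', [0.0002, 0.0005, -1.0])
```

Emit:
move_arm(
  deltas=[
    [[-15,-8,3,0],[-35,-18,8,-1],[-55,-29,15,-1],[-75,-41,30,-2],[-95,-52,50,-2.6],[-109,-60,65,-2.6],[-109,-60,78,-2.6],[-109,-60,78,-2.6],[-109,-60,78,-2.6],[-109,-60,78,-2.6],[-109,-60,78,-2.6],[-109,-60,78,-2.6],[-109,-60,78,-2.6],[-109,-60,78,-2.6]],
  ],
  claw=1,
)

```text
time_s: 13.78
position: [0.4902, -0.1643, 0.1501]
tcp_rot: [0.773, 0.635, 0.0, 0.0]
wrist_force: [0.2, -0.1, -0.2]
finger_gap: 0.043
```

```bash
python3 - <<'E'
from h import *
snap("wrist","w6")
p=D(-75,-70);print(tool_delta((*p,.087),-11.3))
E
```

```text
([0.3, -0.6, 62.9], np.float64(0.1), 'yang', np.float64(-11.2), 'tilt', [0.0005, -0.0003, -1.0])
```

View pics/w6.png

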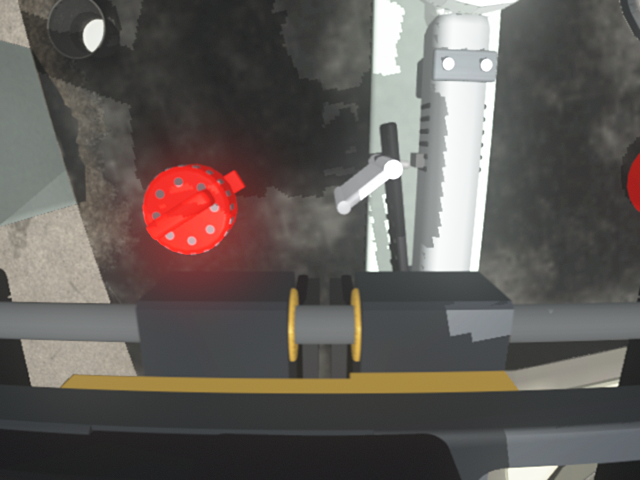

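```bash
python3 - <<'E'
from h import *
f=pickle.load(open("pics/w6.pkl","rb"))
print(inD(onplane(f,[(393,168),(343,208)],.103)))
print('clamp screws',inD(onplane(f,[(448,64),(487,65)],.0745)))
print('paddle tip',inD(onplane(f,[(388,125),(403,265)],.067)))
P=cloud(f);print('cld',inD(P[170,393]),P[170,393],inD(P[207,345]),P[207,345])
E
```

```text
[[-41.56351724 -17.26353903]
 [-64.72010626 -36.22584065]]
clamp screws [[-10.18319917  33.94911002]
 [ 10.31072963  33.97211755]]
paddle tip [[-39.08412761   3.18430783]
 [-27.35800449 -76.22316934]]
cld [-41.63968349 -18.13858923] [ 0.53241333 -0.11962783  0.10366092] [-63.9205789 -35.2665507] [ 0.5072082  -0.13205791  0.10579853]
```

Emit:
move_arm(
  deltas=[
    [[0,0,15,0],[0,0,35,0],[0,-0.5,52,0],[0,-0.5,63,0],[5,-0.5,63,0],[12,-0.5,63,0],[18,-0.5,63,0],[23,-0.5,63,0],[27,-0.5,63,0],[31,-0.5,63,0],[35,-0.5,63,0],[39,-0.5,63,0],[43,-0.5,63,0],[46,-0.5,63,0],[48,-0.5,63,0],[48,-0.5,63,0]],
  ],
)

```text
time_s: 15.17
position: [0.499, -0.1168, 0.0867]
tcp_rot: [0.773, 0.635, 0.0, 0.0]
wrist_force: [0.4, -0.6, 0.0]
finger_gap: 0.007
```

```bash
python3 - <<'E'
from h import *
snap("wrist","w7")
from cell import bot;o=bot.get_obs();print(o["wrist_force"],inD(o["position"]),o["position"][2])
E
```

```text
[-0.34776349 -0.30674717  0.73772791] [-75.07902024 -22.07667427] 0.08664459192277302
```

View pics/w7.png

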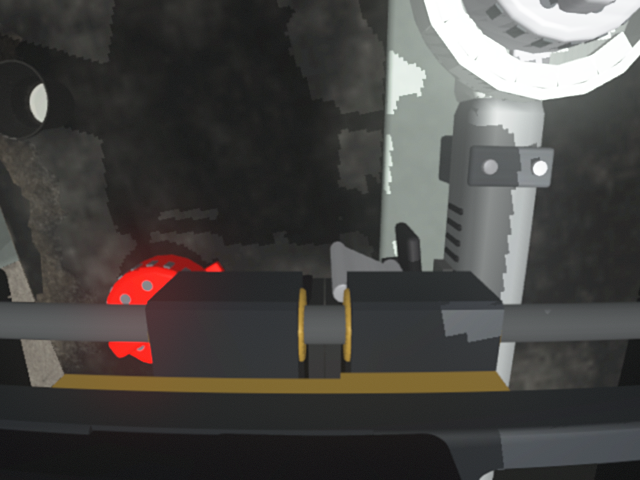

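Emit:
move_arm(
  deltas=[
    [[1.5,0,0,0],[3,0,0,0],[4,0,0,0],[5,0,0,0],[5,0,0,0]],
  ],
)

```text
time_s: 15.63
position: [0.4998, -0.1138, 0.0867]
tcp_rot: [0.773, 0.635, -0.001, 0.001]
wrist_force: [-0.3, -7.7, -0.1]
finger_gap: 0.005
```

Emit:
move_arm(
  deltas=[
    [[1,0,0,0],[2,0,0,0],[3,0,0,0],[3,0,0,0]],
  ],
)

```text
time_s: 15.97
position: [0.5007, -0.1125, 0.0868]
tcp_rot: [0.773, 0.635, -0.001, 0.003]
wrist_force: [0.1, -14.5, -3.7]
finger_gap: 0.004
```

Emit:
move_arm(
  deltas=[
    [[-5,0,0,0],[-20,0,0,0],[-45,0,-10,0],[-65,5,-40,0],[-75,20,-70,0],[-75,40,-90,0],[-75,60,-90,0],[-75,68,-90,0],[-75,68,-90,0],[-75,68,-90,0]],
  ],
  claw=-1,
)

```text
time_s: 16.8
position: [0.5511, -0.1953, 0.1749]
tcp_rot: [0.773, 0.635, -0.001, -0.002]
wrist_force: [-0.5, -0.0, -0.5]
finger_gap: 0.676
```

```bash
python3 - <<'E'
from h import *
snap("wrist","w8")
from cell import bot;o=bot.get_obs();print(o["wrist_force"],inD(o["position"]),o["position"][2],o["finger_gap"])
E
```

```text
[ 0.57270775 -0.47684341 -0.40232603] [ -8.8626931  -88.61105724] 0.17476978502820129 0.727102860518267
```

View pics/w8.png

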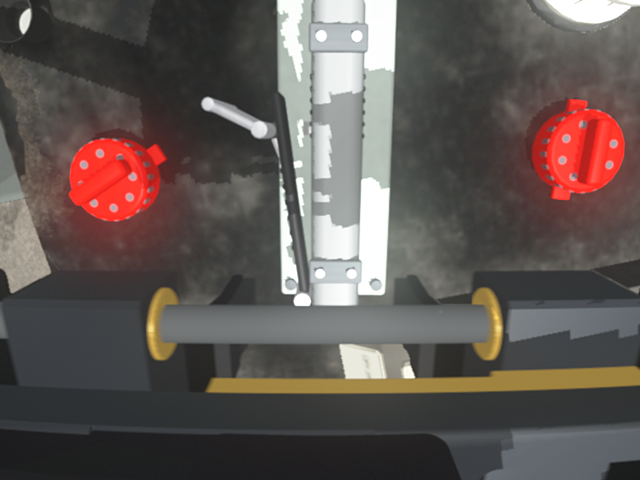

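```bash
python3 - <<'E'
from h import *
f=pickle.load(open("pics/w8.pkl","rb"))
p=inD(onplane(f,[(260,130),(208,103)],.103));d=p[1]-p[0];print(p,np.degrees(np.arctan2(d[1],-d[0])))
print('clamps',inD(onplane(f,[(321,36),(357,36),(320,273),(353,272)],.0745)))
print('paddle',inD(onplane(f,[(285,110),(295,200)],.067)))
for z in(.11,.06):print(tool_delta((*D(-4,-60),z),-11.3))
E
```

```text
[[-41.34559807 -18.01917713]
 [-67.76102816  -4.23280281]] 27.56033114079073
clamps [[ -10.06578845   34.04446562]
 [  10.10489508   34.10216373]
 [ -10.84255407 -105.34357433]
 [  10.01537579 -104.65280186]]
paddle [[-31.62012897  -5.87260922]
 [-26.44094802 -60.01461571]]
([28.5, 5.2, 64.8], np.float64(0.1), 'yang', np.float64(-11.19), 'tilt', [-0.0035, 0.0019, -1.0])
([28.5, 5.3, 114.8], np.float64(0.1), 'yang', np.float64(-11.19), 'tilt', [-0.0035, 0.0019, -1.0])
```

```bash
python3 - <<'E'
from h import *
a=pickle.load(open("pics/w6.pkl","rb"));b=pickle.load(open("pics/w8.pkl","rb"))
A=cv2.resize(a["img"][140:230,320:420,::-1],None,fx=4,fy=4);B=cv2.resize(b["img"][80:170,190:290,::-1],None,fx=4,fy=4)
cv2.imwrite("pics/cmp.png",np.hstack([A,B]))
for f,(x0,y0,x1,y1) in((a,(320,140,420,230)),(b,(190,80,290,170))):
    P=cloud(f)[y0:y1,x0:x1].reshape(-1,3);t=P[(P[:,2]>.097)&(P[:,2]<.109)];d=inD(t)
    print(len(t),cv2.minAreaRect(d.astype(np.float32)))
E
```

```text
1056 ((-53.084529876708984, -25.837444305419922), (36.410404205322266, 8.846049308776855), 36.81294250488281)
854 ((-54.355987548828125, -11.836875915527344), (8.822673797607422, 36.754371643066406), 64.95680236816406)
```

View pics/cmp.png

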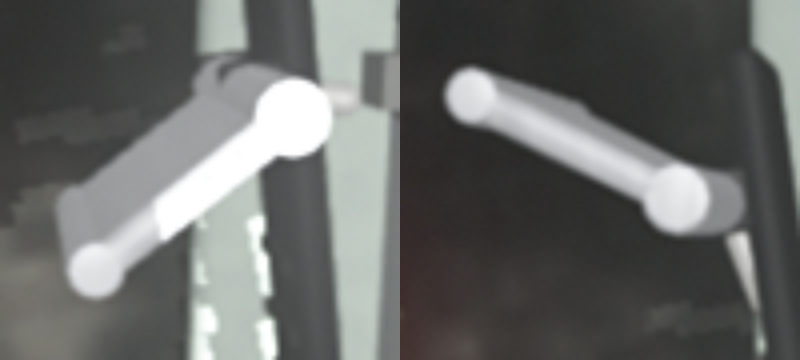

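```bash
python3 - <<'E'
from h import *
a=pickle.load(open("pics/w6.pkl","rb"));b=pickle.load(open("pics/w8.pkl","rb"))
for f,(x0,y0,x1,y1) in((a,(320,140,420,230)),(b,(190,80,290,170))):
    P=cloud(f)[y0:y1,x0:x1].reshape(-1,3);zt=np.percentile(P[(P[:,2]<.112)][:,2],98)
    for lo in (.098,.1,.101):
        t=P[(P[:,2]>lo)&(P[:,2]<.110)];d=inD(t)
        r=np.hypot(*(d-[-41,-17]).T);s=d[(r>8)&(r<27)]
        v=cv2.fitLine(s.astype(np.float32),cv2.DIST_HUBER,0,.01,.01).ravel();v=v*np.sign(-v[0])
        print(lo,len(s),np.degrees(np.arctan2(v[1],-v[0])),v[2:])
    # apex pixel measure
print(inD(onplane(a,[(393.5,169.2),(343.7,207.5)],.103)),inD(onplane(b,[(259,130),(207.7,104)],.103)))
# fractional: check view b lateral points: plate corners/handle direction ok above
E
```

```text
0.098 484 -38.710636 [54.922432 27.390345]
0.1 459 -38.09471 [54.91593  27.494858]
0.101 442 -39.144135 [54.77387  27.598536]
0.098 383 26.271332 [56.87553   9.824029]
0.1 375 26.223637 [56.83807   9.889921]
0.101 374 26.116327 [56.83198   9.889625]
[[-41.30808758 -17.81869204]
 [-64.38937664 -35.98444172]] [[-41.86471489 -18.0160173 ]
 [-67.9434914   -4.72718525]]
```

```bash
python3 - <<'E'
from h import *
for z in(.058,):print(tool_delta((*D(-3.5,-60),z),-11.3))
E
```

```text
([28.5, 5.9, 116.8], np.float64(0.1), 'yang', np.float64(-11.19), 'tilt', [-0.0035, 0.0019, -1.0])
```

Emit:
move_arm(
  deltas=[
    [[10,2,0,0],[20,5,5,0],[28.5,6,15,0],[28.5,6,25,0],[28.5,6,25,0],[28.5,6,25,0],[28.5,6,25,0]],
  ],
)

```text
time_s: 17.43
position: [0.5635, -0.1694, 0.1512]
tcp_rot: [0.773, 0.635, -0.0, -0.0]
wrist_force: [0.0, 0.5, 0.4]
finger_gap: 1.0
```

```bash
python3 - <<'E'
from h import *
for z in(.058,):print(tool_delta((*D(-3.5,-60),z),-11.3))
from cell import bot;print(bot.get_obs()["finger_gap"])
E
```

```text
([0.8, -2.0, 93.2], np.float64(0.1), 'yang', np.float64(-11.21), 'tilt', [-0.0007, 0.0001, -1.0])
1.0000125628835923
```

Emit:
move_arm(
  deltas=[
    [[0.5,-2,15,0],[0.5,-2,35,0],[0.5,-2,55,0],[0.5,-2,72,0],[0.5,-2,85,0],[0.5,-2,93,0],[0.5,-2,93,0],[0.5,-2,93,0]],
  ],
)

```text
time_s: 18.1
position: [0.562, -0.1687, 0.0588]
tcp_rot: [0.773, 0.635, 0.0, 0.0]
wrist_force: [0.3, -1.3, -0.6]
finger_gap: 1.0
```

Emit:
move_arm(
  deltas=[
    [[0,0,0,0],[0,0,0,0],[0,0,0,0],[0,0,0,0],[0,0,0,0],[0,0,0,0],[0,0,0,0],[0,0,0,0],[0,0,0,0],[0,0,0,0],[0,0,0,0],[0,0,0,0]],
  ],
  claw=1,
)

```text
time_s: 19.1
position: [0.5609, -0.1676, 0.0582]
tcp_rot: [0.773, 0.634, -0.0, -0.001]
wrist_force: [-4.6, 3.7, 3.3]
finger_gap: 0.438
```

Emit:
move_arm(
  deltas=[
    [[0,0,0,0],[0,0,0,0],[0,0,0,0],[0,0,0,0],[0,0,0,0],[0,0,0,0],[0,0,0,0],[0,0,0,0],[0,0,0,0],[0,0,0,0],[0,0,0,0],[0,0,0,0],[0,0,0,0],[0,0,0,0],[0,0,0,0],[0,0,0,0],[0,0,0,0],[0,0,0,0]],
  ],
)

```text
time_s: 20.6
position: [0.5609, -0.1676, 0.0581]
tcp_rot: [0.773, 0.634, -0.0, -0.001]
wrist_force: [-4.5, 2.9, 3.1]
finger_gap: 0.435
```

```bash
python3 - <<'E'
from h import *
from cell import bot;o=bot.get_obs();print(inD(o["position"]),o["finger_gap"]*87,o["wrist_force"])
f=snap("wrist","w9")
snap("top","t9",(200,190,400,320),4)
E
```

```text
[ -4.33325369 -59.6100994 ] 37.82847695268933 [-4.45708058  2.86710509  3.13632126]
```

View pics/w9.png

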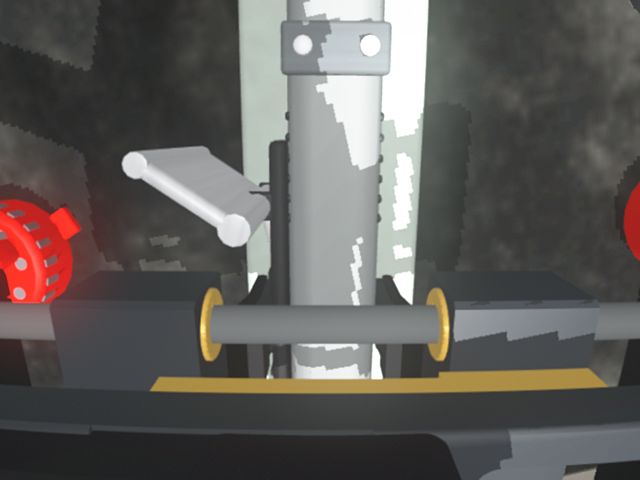

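Emit:
move_arm(
  deltas=[
    [[0,0,0,0],[0,0,0,0],[0,0,0,0],[0,0,0,0],[0,0,0,0],[0,0,0,0],[0,0,0,0],[0,0,0,0],[0,0,0,0],[0,0,0,0],[0,0,0,0],[0,0,0,0],[0,0,0,0],[0,0,0,0],[0,0,0,0],[0,0,0,0],[0,0,0,0],[0,0,0,0]],
  ],
)

```text
time_s: 22.2
position: [0.5609, -0.1676, 0.0581]
tcp_rot: [0.773, 0.634, -0.0, -0.001]
wrist_force: [-4.2, 3.2, 3.6]
finger_gap: 0.434
```

```bash
python3 - <<'E'
from h import *
f=pickle.load(open("pics/w9.pkl","rb"))
p=inD(onplane(f,[(233,230),(134,165)],.103));d=p[1]-p[0];print(p,np.degrees(np.arctan2(d[1],-d[0])))
E
```

```text
[[-26.89056427 -15.48317715]
 [-50.99239398   1.13978019]] 34.59390902892474
```

Emit:
move_arm(
  deltas=[
    [[0,0,0,0],[0,0,0,0],[0,0,0,0],[0,0,0,0],[0,0,0,0],[0,0,0,0],[0,0,0,0],[0,0,0,0],[0,0,0,0],[0,0,-15,0],[0,0,-40,0],[0,0,-70,0],[0,0,-90,0],[-10,0,-105,0],[-20,0,-110,0],[-20,0,-110,0],[-20,0,-110,0]],
  ],
  claw=-1,
)

```text
time_s: 23.62
position: [0.5576, -0.1885, 0.1679]
tcp_rot: [0.773, 0.634, -0.0, -0.0]
wrist_force: [-0.2, 1.4, 0.2]
finger_gap: 1.001
```

```bash
python3 - <<'E'
from h import *
snap("wrist","w10")
print(tool_delta((*D(-75,45),.168),-11.3))
E
```

```text
([125.3, -71.0, -0.7], np.float64(0.0), 'yang', np.float64(-11.27), 'tilt', [-0.0017, 0.0012, -1.0])
```

View pics/w10.png

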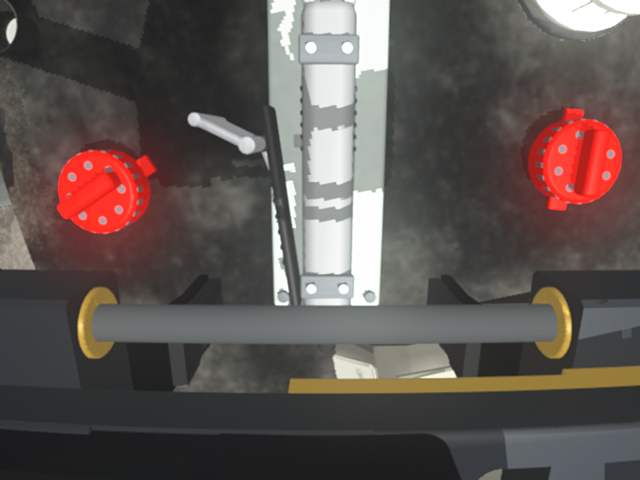

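Emit:
move_arm(
  deltas=[
    [[10,-15,0,0],[28,-35,0,0],[48,-55,0,0],[70,-71,0,0],[95,-71,0,0],[115,-71,0,0],[122,-71,0,0],[122,-71,0,0],[122,-71,0,0],[122,-71,0,0],[122,-71,0,0],[122,-71,0,0],[122,-71,0,0],[122,-71,0,0],[122,-71,20,0],[122,-71,45,0],[122,-71,65,0],[122,-71,80,0],[122,-71,80,0]],
  ],
  claw=1,
)

```text
time_s: 25.25
position: [0.5094, -0.0542, 0.0851]
tcp_rot: [0.773, 0.634, -0.002, -0.003]
wrist_force: [-0.3, 0.5, 0.1]
finger_gap: 0.006
```

```bash
python3 - <<'E'
from h import *
from cell import bot;o=bot.get_obs();print(inD(o["position"]),o["position"][2],o["finger_gap"])
E
```

```text
[-77.08225132  41.53341397] 0.08506027527602636 0.005556979545827598
```

Emit:
move_arm(
  deltas=[
    [[-8,1,0,0],[-18,2,0,0],[-26,2,0,0],[-31,2,0,0],[-35,2,0,0],[-39,2,0,0],[-43,2,0,0],[-47,2,0,0],[-51,2,0,0],[-54,2,0,0],[-56,2,0,0],[-56,2,0,0]],
  ],
)

```text
time_s: 26.25
position: [0.5033, -0.1103, 0.0886]
tcp_rot: [0.773, 0.635, 0.0, 0.0]
wrist_force: [0.5, -0.5, -0.2]
finger_gap: 0.004
```

Emit:
move_arm(
  deltas=[
    [[-1,0,0,0],[-2,0,0,0],[-3,0,0,0],[-3,0,0,0]],
  ],
)

```text
time_s: 26.58
position: [0.5025, -0.1129, 0.0885]
tcp_rot: [0.773, 0.635, -0.0, 0.0]
wrist_force: [0.9, 1.7, -0.5]
finger_gap: 0.007
```

```bash
python3 - <<'E'
from h import *
from cell import bot;o=bot.get_obs();print(inD(o["position"]),o["wrist_force"])
E
```

```text
[-72.23627178 -17.43584592] [ 0.94699927  1.7240154  -0.49257506]
```

Emit:
move_arm(
  deltas=[
    [[-1,0,0,0],[-2,0,0,0],[-3,0,0,0],[-3,0,0,0]],
  ],
)

```text
time_s: 26.92
position: [0.5019, -0.116, 0.0885]
tcp_rot: [0.773, 0.635, -0.0, -0.0]
wrist_force: [0.1, 1.3, 1.4]
finger_gap: 0.004
```

Emit:
move_arm(
  deltas=[
    [[-1,0,0,0],[-2,0,0,0],[-3,0,0,0],[-3,0,0,0]],
  ],
)

```text
time_s: 27.25
position: [0.5013, -0.1179, 0.0884]
tcp_rot: [0.773, 0.635, 0.001, -0.001]
wrist_force: [0.3, 6.0, 0.8]
finger_gap: 0.004
```

Emit:
move_arm(
  deltas=[
    [[-1,0,0,0],[-2,0,0,0],[-3,0,0,0],[-3,0,0,0]],
  ],
)

```text
time_s: 27.58
position: [0.5006, -0.1192, 0.0882]
tcp_rot: [0.773, 0.635, 0.001, -0.002]
wrist_force: [0.8, 13.1, 2.3]
finger_gap: 0.004
```

```bash
python3 - <<'E'
from h import *
from cell import bot;o=bot.get_obs();print(inD(o["position"]),o["wrist_force"])
E
```

```text
[-72.96016005 -23.92256595] [ 0.75712953 13.10023379  2.34558939]
```

Emit:
move_arm(
  deltas=[
    [[6,0,0,0],[20,-5,0,0],[25,-10,-20,0],[25,-10,-50,0],[10,-8,-80,0],[-15,-5,-80,0],[-40,-2,-70,0],[-46,-2,-62,0],[-46,-2,-62,0],[-46,-2,-62,0]],
  ],
)

```text
time_s: 28.42
position: [0.4889, -0.1661, 0.1494]
tcp_rot: [0.773, 0.634, -0.0, -0.001]
wrist_force: [0.5, -0.2, -0.1]
finger_gap: 0.005
```

```bash
python3 - <<'E'
from h import *
snap("wrist","w11")
f=snap("top","t11",(200,190,400,320),4)
E
```

```text
(no output)
```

View pics/w11.png

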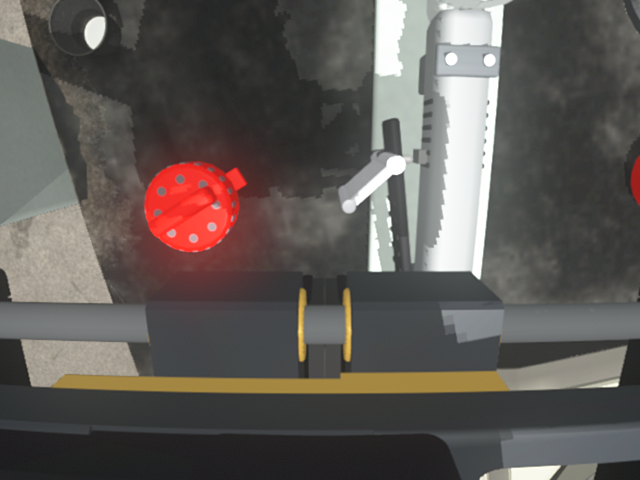

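View pics/t11.png

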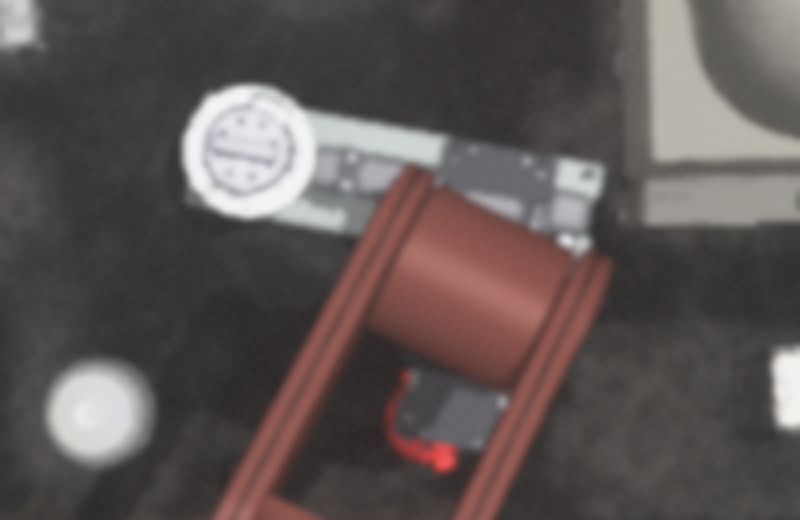

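```bash
python3 - <<'E'
from h import *
for n,u in(("w6",[(393.5,169),(343.5,207.5)]),("w11",[(397,163),(348,206)])):
    f=pickle.load(open(f"pics/{n}.pkl","rb"));p=inD(onplane(f,u,.103));d=p[1]-p[0];print(p,np.degrees(np.arctan2(d[1],-d[0])))
E
```

```text
[[-41.31157731 -17.72591941]
 [-64.48464958 -35.98452853]] -38.23540716641184
[[-40.88319293 -16.93637401]
 [-63.41023195 -37.14918395]] -41.90063945727714
```

Emit:
move_arm(
  deltas=[
    [[0,0,-20,0],[-10,0,-50,0],[-30,0,-80,0],[-60,0,-100,0],[-90,0,-100,0],[-110,0,-100,0],[-110,0,-100,0],[-110,0,-100,0],[-110,0,-100,0]],
  ],
)

```text
time_s: 29.27
position: [0.4687, -0.2731, 0.2503]
tcp_rot: [0.773, 0.635, 0.0, -0.001]
wrist_force: [0.1, 0.7, -0.5]
finger_gap: 0.003
```

```bash
python3 - <<'E'
from h import *
f=snap("top","t12",(180,150,420,330),3.3)
from cell import bot
o=bot.get_obs();print(o["time_s"],o["position"],o["wrist_force"])
g=bot.grab_frame("scene");show(g,"s12",(180,160,400,310),3.5)
E
```

```text
29.3167 [ 0.4687206  -0.27292926  0.25023796] [0.51342412 0.30776413 0.79195885]
```

View pics/t12.png

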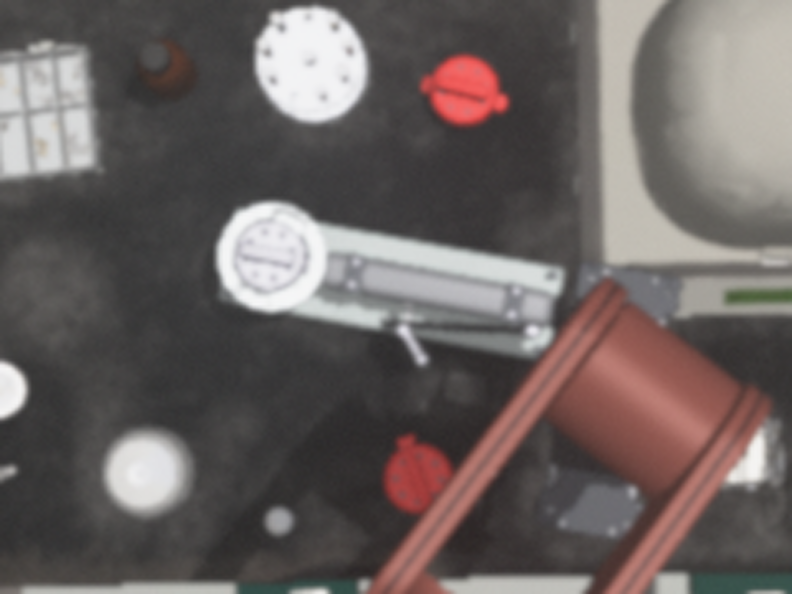

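View pics/s12.png

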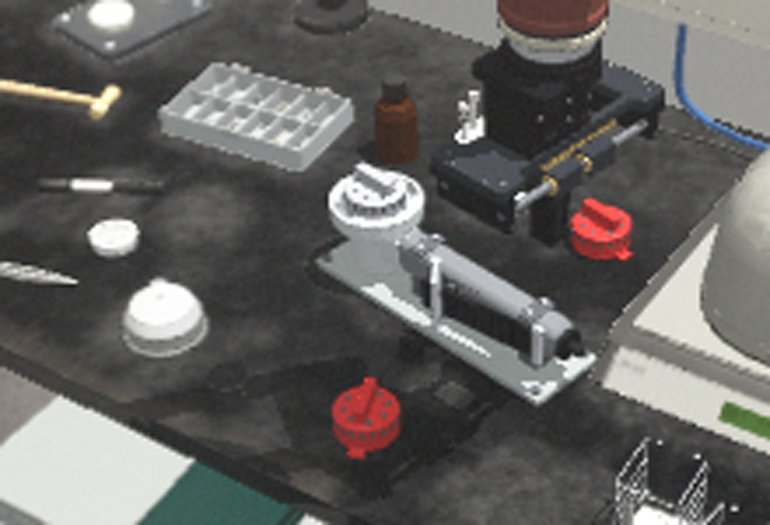

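Both views show the basket seated with its bar along the handle, the lever back, the paddle out and the bystanders where they were. Handing in.

```bash
python3 -c "
from cell import bot
print(bot.close_job())"
```

```text
the job is handed in; nothing more can be done
None
```

The whole job is done, in the order asked, and handed in at about 29 s of the 72 s allowed. The hand-in reported no verdict.

- **Basket:** I set it into the cup notches and turned it clockwise until the torque rose and the bar began to slip in the pads. Afterwards the bar lay at 77.3° against the handle's 78.7°. Its top measured 118.8 mm, against 118 mm when seated.
- **Lever forward:** I pushed it until the force reached 14.5 N. With the paddle out it measured only about 26–28°, against a nominal 33.75°. With the paddle home it measured 34.6°, so I took the difference to be the tilt of the sprung-out paddle.
- **Paddle:** I held it home for about 3 s. The jaws measured 38 mm, against 39 mm nominal. The wrist picture after release shows it sprung out again.
- **Lever back:** I pushed it until the force reached 13 N. It now measures 42° to the rear, against 38° before I first touched it, which fits it resting on its back stop.
- **Other things on the bench:** The last top and scene pictures show no bystander moved. That was judged by eye, not measured. The arm stood clear, touching nothing.

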